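# Release the red-capped vial from the lever-operated feeder

## Robot

A 6-joint arm with a two-finger parallel gripper is mounted at the origin on a cart in front of the work surface, level with it; the furniture and walls round the work are solid. World frame = base frame: x ahead of the robot, y to its left, z up, the work surface at z = 0. Lengths are in m, angles in rad, forces in N, time in s.
With the tool pointing down it reaches from about 0.35 to 0.85 m from the base axis. Payload 8.1 kg.
Tool frame: the origin (TCP) lies midway between the tips of the shut fingers; the grasp point (between the pads) lies 19 mm behind it; z points along the fingers, y is the line along which they close (so a half turn about z gives the same grasp; the last joint's range is limited). The gripper opens to 93 mm and grips with 3 to 60 N. Pads are 15 mm wide; open, the fingers measure 128 mm over their backs; the gripper's body (75 mm by 188 mm) begins 65 mm behind the grasp point.
Start: joints at [-0.085, 0.13, 1.488, -0, 1.523, -0.085], TCP at [0.6, 0, 0.219] pointing down, gripper open.
Joint ranges: [-2.96, 2.96], [-0.89, 2.26], [0.02, 2.5], [-1.34, 4.48], [0, 2.73], [-2.66, 2.66]. Speed limits (rad/s): [2.39, 2.39, 2.79, 3.14, 3.14, 3.14].

## Interface

Orientations are given as a rotation vector (axis times angle).
In Python, from plant import read_state, read_camera, camera_model, close_job gives the robot as it stands. The module is installed in compiled form; this text tells all that it offers.
- The arm moves only by the tool carry_out, never from a script. Its argument "moves" is a list of rows, each an object of numbers: "jaw": the finger opening in m, from 0 to 0.093; "dx", "dy", "dz": the shift along the tool's x, y, z in m; "yaw": the turn about the tool's z in rad. In form: [{"jaw": .., "dx": .., "dy": .., "dz": .., "yaw": ..}, ...]. A call has 1 to 8 rows; each row shifts and turns the commanded pose from where the row before left it, along the tool's axes as they then stand; what a row does not reach is not made up. A row lasts 1/8 s, in which the tool goes at most 62.5 mm and 10.7 degrees, less where a joint would pass 70% of its speed; a pose out of reach is approached as far as the arm can. A call is refused whole if a number of a shift passes 0.0625 or a number of a turn 0.188, either way. A call with a gripper value outside its range is refused whole. The fingers move at their own pace and stop on an object; "grip_force" is the grip in N (left out, the last holds). Time passes only in rows, so rows that do not move let the fingers close. It gives the time, the measured TCP pose, the force, the opening and the grip force at its end, in the units of the state.
- read_state(): the state, without advancing time (a new reading comes with each control period).
- read_camera(name): name is "scene" or "side" or "wrist"; returns the picture (420x560x3 uint8, red, green, blue); there is no depth.
- camera_model(name): a dict with "camera_matrix" (3x3 intrinsics, pixels), "k1" (the pictures are not rectified: a ray, as slopes to the right and down, at radius r is drawn at 1 + k1 r^2 times it, then the intrinsics apply), "view" (4x4, takes a point from world to camera coordinates). Camera axes: x right, y up, looking along -z (the intrinsics and any distortion apply to the point x, -y, -z); pixel columns grow to the right and rows downward; lengths in m; the calibration is good to about 2 mm. A picture is of the moment at which its call begins: read the wrist's pose just before it. camera_model takes no time and is no camera call; for the wrist camera it gives the pose at the moment of the call.
- close_job(): hands the job in; it is judged then, once.
The state is a dict: "t": time; "q": joint angles; "dq": joint speeds; "joint_torque": joint torques, N m; "tool_pos": TCP position; "orientation": TCP orientation; "force": force on the tool from outside, world axes, zero at the start; "wrist_torque": the same for the moment, N m; "opening": finger opening in m; "gripper_force": force on a finger pad.
Only numpy, scipy, OpenCV 4.12 (cv2) and the standard library are available. Lean on these libraries where they do the work, as an engineer would, in place of code of your own. Each camera call takes 0.05 s, during which the arm holds its last target. There are 200 camera calls.

## Task

One of the two lanes of the vial feeder holds the red-capped vial behind a heavy steel flap. Press down the orange pad of the lever beside that lane and keep it down until the red-capped vial has rolled out to the front stop, then let the lever come up gently, so that the flap closes without slamming, and move clear. Use only the lever, without gripping or lifting it: leave the flaps, the vials, the other lane and everything else on the bench alone.

Things in the scene. Friction and masses are not known exactly. Their poses are not given: they have to be found in the camera images.
- feeder: Fixed white vial feeder, about 365 x 240 x 126 mm. Origin on the bench surface between the lanes, +z up, -x downhill (to the robot at yaw 0), +y its left. Two lanes 56 mm wide at y = +31 mm (left) and -31 mm (right) slope down at 10 deg to a stop at x = -115 mm. Vials start behind the flaps, centre at x = +40 mm; a released vial rolls by itself in 1 s to the stop (centre x = -102 mm, z = 40 mm).
- pad_left (a point): Centre of the top face of the orange pad (36 mm along the lever x 34 mm x 8 mm) on the left lever's long end, 165 mm from the pivot; that lever lifts the left flap. At rest it stands 124 mm above the bench. Pressed fully, onto a hard rubber bumper, it sinks 68 mm and moves 7 mm toward the feeder's -x. About 4 mm are free, then 4 to 7 N lift the flap. Let up, lever and flap return by their weight.
- pad_right (a point): The same point of the right lever, which lifts the right flap. Same sizes.
- pivot_left (a point): Centre of the left lever's pivot pin, at feeder x = -75 mm, y = +90 mm, z = 75 mm. The pin lies loose in an open V cradle and must stay there.
- pivot_right (a point): The same point of the right lever, at feeder y = -90 mm.
- cradle_left (a point): Where the left pivot pin's centre belongs: in the left cradle (fixed to the feeder).
- cradle_right (a point): The same for the right cradle.
- flap_left (a joint): Left flap, a heavy grey steel frame of two arms and a thick nose bar (about 0.8 kg), hinged at its top over the left lane, with a yellow side roller that the lever's short end lifts: 0 = closed (rad), grows as its nose rises; a vial passes from about 0.32 (pad down 45 mm); pad down 60 mm gives about 0.47, fully down 0.54. It falls shut under its own weight if the lever is let go.
- flap_right (a joint): Right flap, the same over the right lane.
- red_vial_center (a point): Centre of the red-capped vial, 25 mm in diameter, 48 mm long, lying across its lane. It may start in either lane.
- black_vial_center (a point): Centre of the black-capped vial, the same size, lying in the other lane. It stays.
- red_vial: The red-capped vial; origin at the centre of its foot.
- black_vial: The black-capped vial; origin at the centre of its foot.
- lever_left: The left lever, a loose aluminium bar 16 x 10 mm, 350 g, on the outer side of the left lane; origin on its pivot, -x along the long arm to the orange pad, z up out of its top face. At rest tilted 15 deg, pad up.
- lever_right: The right lever, the same.
- blue_bottle: Small reagent bottle with a blue cap, 30 x 30 x 55 mm, standing between the two long lever arms; origin under its centre. Bystander.
- tape_roll: Roll of brown tape, 93 x 91 x 48 mm, origin under its centre. Bystander.
- white_jar: Jar with a white cap, 48 x 48 x 62 mm, origin under its centre. Bystander.
- white_funnel: White plastic funnel standing on its rim, 68 x 68 x 63 mm, origin under its centre. Bystander.
- black_stopper: Black rubber stopper, 23 x 23 x 22 mm, origin under its centre. Bystander.

How it is judged:
On the way:
1. the lever is pressed down, the flap of the red-capped vial's lane is held up and that vial has rolled out to the front stop (x of red_vial_center in the frame of feeder between -0.118 and -0.05 m and z of red_vial_center in the frame of feeder between 0.025 and 0.062 m and y of red_vial_center in the frame of feeder between -0.061 and 0.061 m and ((y of red_vial_center in the frame of feeder above 0 m and value of joint flap_left above 0.25 rad and contact force between the fingers and lever_left above 0.2 N) or (y of red_vial_center in the frame of feeder below 0 m and value of joint flap_right above 0.25 rad and contact force between the fingers and lever_right above 0.2 N))), for 0.2 s.
At the end, for the whole second after the job is handed in: The red-capped vial lies still in front of the flap in its lane, its centre within 70 mm of the front stop; both flaps are closed (within 0.05 rad), both levers are back up (pads above 112 mm) with their pivots within 8 mm of their cradles, and the black-capped vial is still behind its flap (x of red_vial_center in the frame of feeder between -0.118 and -0.05 m and z of red_vial_center in the frame of feeder between 0.025 and 0.062 m and y of red_vial_center in the frame of feeder between -0.061 and 0.061 m and linear speed of red_vial below 0.03 m/s and value of joint each of flap_left, flap_right below 0.05 rad and z of each of pad_left, pad_right in the frame of feeder above 0.112 m and distance between pivot_left and cradle_left below 0.008 m and distance between pivot_right and cradle_right below 0.008 m and x of black_vial_center in the frame of feeder above 0.015 m); the robot touches nothing.
It fails at once if the black-capped vial was released or moved by more than 15 mm (distance of black_vial_center from where it was at the start of the episode above 0.015 m).
It fails at once if the robot touched a flap or a vial (contact force between any of the fingers, the arm and flap_left above 0.4 N or contact force between any of the fingers, the arm and flap_right above 0.4 N or contact force between any of the fingers, the arm and red_vial above 0.4 N or contact force between any of the fingers, the arm and black_vial above 0.4 N).
It fails at once if a lever was lifted or knocked out of its cradle (more than 12 mm) (distance between pivot_left and cradle_left above 0.012 m or distance between pivot_right and cradle_right above 0.012 m).
It fails at once if a flap slammed shut (falling faster than 2.5 rad/s) (velocity of joint any of flap_left, flap_right below -2.5 rad/s).
It fails at once if a bystander was moved by more than 20 mm or tipped (distance of any of blue_bottle, tape_roll, white_jar, white_funnel, black_stopper from where it was at the start of the episode above 0.02 m or angle between any of blue_bottle, tape_roll, white_jar, white_funnel, black_stopper's own z axis and vertical above 0.4 rad).
It also fails if it takes over 35 s, if anything falls off the work surface, if the arm or the gripper's body presses on something with over 40 N, if the wrist force passes 120 N, or if a joint passes its speed limit or range.

## Working session

There is one attempt and no reset: what is moved stays moved. The work goes in short steps, Python scripts to look and compute and a tool call to move; the robot and the scene stay as the last step left them, time stands still between calls to the robot, and variables do not carry over. Pictures are saved under pics/ and viewed, at most 10 in all, crops included, and the job is handed in when it is done.

Besides the shell and the picture viewer there is one more tool, called after "Call:" as name(argument=value, ...), one argument or row to a line, values as JSON. carry_out: Moves the arm, as the interface text tells. Its arguments: {"type":"object","properties":{"moves":{"type":"array","items":{"type":"object","properties":{"jaw":{"type":"number"},"dx":{"type":"number"},"dy":{"type":"number"},"dz":{"type":"number"},"yaw":{"type":"number"}}}},"grip_force":{"type":"number"}},"required":["moves"]}

```bash
mkdir -p pics; python3 - <<'E'
from plant import *
import cv2
for n in("scene","side"):
    cv2.imwrite(f"pics/{n}0.png",read_camera(n)[:,:,::-1]); m=camera_model(n); print(n,m)
print(read_state())
E
```

```text
scene {'camera_matrix': array([[420.40266637,   0.        , 273.55014037],
       [  0.        , 420.40266637, 207.7124101 ],
       [  0.        ,   0.        ,   1.        ]]), 'k1': -0.029741712449797585, 'view': array([[-0.66848975, -0.74365621, -0.00984339,  0.5193367 ],
       [ 0.32900007, -0.30756383,  0.8928401 , -0.21858292],
       [-0.66699356,  0.59361598,  0.45026621, -0.72100242],
       [ 0.        ,  0.        ,  0.        ,  1.        ]])}
side {'camera_matrix': array([[479.96878368,   0.        , 278.96804917],
       [  0.        , 479.96878368, 207.98628321],
       [  0.        ,   0.        ,   1.        ]]), 'k1': -0.11750047094318258, 'view': array([[-0.89963639, -0.43658037,  0.00720749,  0.57068863],
       [ 0.28719178, -0.57920483,  0.7629172 , -0.14368584],
       [-0.32890006,  0.688418  ,  0.64645603, -1.1824921 ],
       [ 0.        ,  0.        ,  0.        ,  1.        ]])}
{'t': 0.1, 'q': array([-8.54081019e-02,  1.31125119e-01,  1.48914545e+00,  1.93245053e-05,
        1.52300336e+00, -8.54157996e-02]), 'dq': array([-0.00244043, -0.00054501, -0.00238479,  0.00036942, -0.00080862,
       -0.00184346]), 'joint_torque': array([ 2.89806376e-03, -5.61339462e+01, -4.93095982e+01,  7.72326719e-02,
        2.89617141e-02, -2.83941080e-05]), 'tool_pos': array([5.99492596e-01, 6.82357482e-05, 2.17682461e-01]), 'orientation': array([-2.22051557e+00, -2.22053058e+00,  1.67742545e-03]), 'force': array([-0.34946399,  0.39410087, -0.50590844]), 'wrist_torque': array([0.01341525, 0.00340385, 0.00408724]), 'gripper_force': 0.0, 'opening': 0.09292884650000752}
```

View pics/scene0.png

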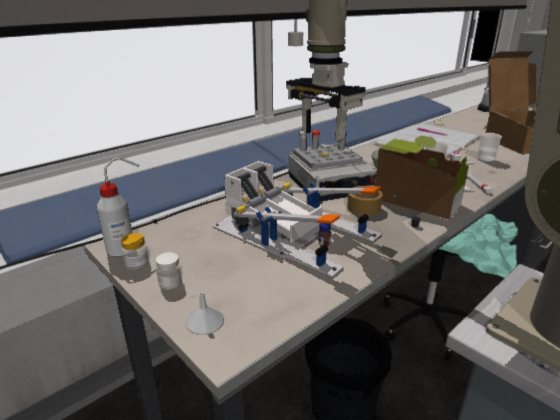

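View pics/side0.png

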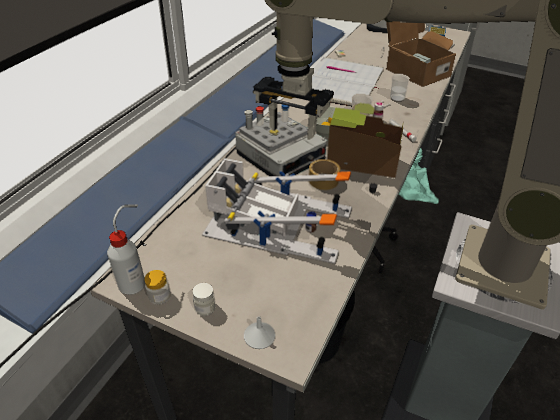

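The pictures show the feeder at mid-frame, with the left (near) pad at about (330,219) in scene and (327,219) in side, and the right pad at (371,190) and (343,176). The vials are too small to see, so I'll enlarge crops.

```bash
python3 - <<'E'
import cv2,numpy as np
a=cv2.imread("pics/scene0.png")[150:280,205:395]; b=cv2.imread("pics/side0.png")[140:270,190:380]
f=lambda i:cv2.resize(i,None,fx=4.2,fy=4.2,interpolation=cv2.INTER_CUBIC)
cv2.imwrite("pics/c1.png",f(a));cv2.imwrite("pics/c2.png",f(b))
for n in("scene","side"):
    i=cv2.imread(f"pics/{n}0.png");h=cv2.cvtColor(i,cv2.COLOR_BGR2HSV)
    m=cv2.inRange(h,(3,180,120),(16,255,255))
    k,l,s,c=cv2.connectedComponentsWithStats(m)
    print(n,[(s[j].tolist(),c[j].round(1)) for j in range(1,k) if s[j][4]>25])
E
```

```text
scene [([361, 186, 19, 7, 91], array([370.1, 189.3])), ([317, 215, 23, 8, 134], array([327.9, 218.4]))]
side [([336, 172, 15, 8, 102], array([342.8, 175.5])), ([319, 214, 18, 10, 145], array([327.6, 218.6])), ([110, 231, 15, 10, 74], array([117.2, 235.9]))]
```

View pics/c1.png

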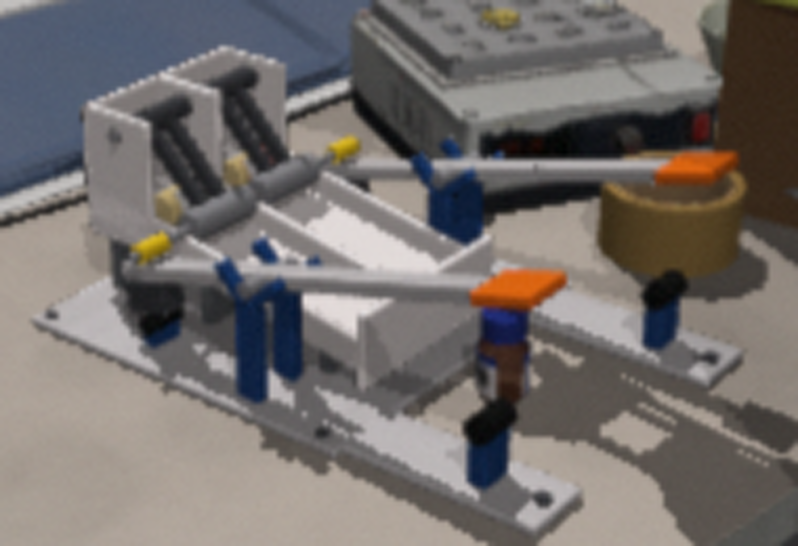

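View pics/c2.png

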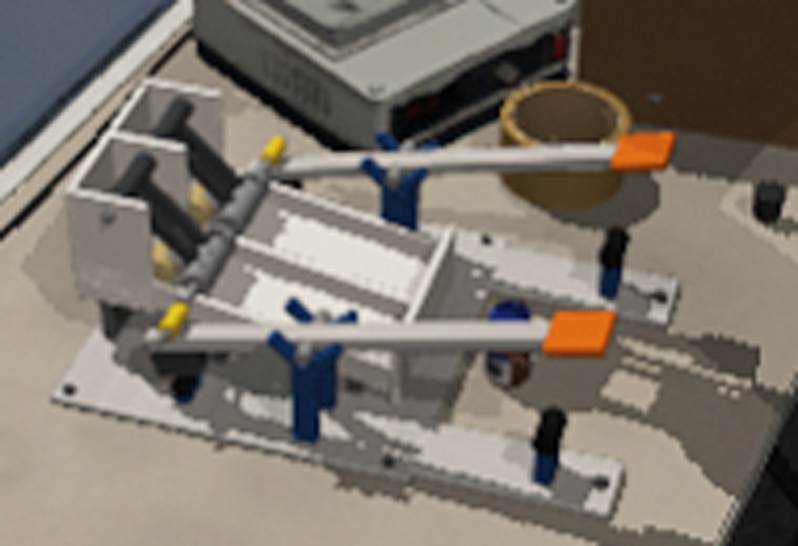

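The crops show the two lanes with a cream vial end under each flap, but neither cap is visible. Next I'll triangulate the pads and take a wrist picture.

```bash
cat >h.py <<'E'
from plant import *
import cv2,numpy as np
from scipy.optimize import least_squares
def proj(P,m):
    p=m["view"]@np.r_[P,1]; s=np.array([p[0],-p[1]])/-p[2]; s=s*(1+m["k1"]*(s@s))
    K=m["camera_matrix"]; return K[:2,:2]@s+K[:2,2]
E
python3 - <<'E'
from h import *
M={n:camera_model(n) for n in("scene","side","wrist")}
# pad tops from the orange centroids (a little up for the visible front side)
obs={1:{"scene":(328.5,217.7),"side":(328,217.9)},-1:{"scene":(370.5,188.8),"side":(343.2,174.9)}}
def fp(x,P): c,s=np.cos(x[2]),np.sin(x[2]); return np.array([x[0]+c*P[0]-s*P[1],x[1]+s*P[0]+c*P[1],P[2]])
for k in obs:
    r=least_squares(lambda P:np.concatenate([proj(P,M[n])-obs[k][n] for n in obs[k]]),[.6,0,.12]); print(k,r.x.round(4),r.fun.round(2))
# scene/side crop readings (pixel/4.2+offset): base plate corners, bumpers not used; pads + plate for the fit
f=least_squares(lambda x:np.concatenate([proj(fp(x,[-.2327,.09*k,.124]),M[n])-obs[k][n] for k in obs for n in obs[k]]),[.8,0,0])
print("feeder",f.x.round(4),f.fun.round(2))
for P in([-.115,.06,0.06],[-.115,-.06,.06],[-.075,.09,.075],[-.2327,.09,.124],[.04,.031,.07]):
    print(P,fp(f.x,P).round(3),[proj(fp(f.x,P),M[n]).round(0) for n in M])
cv2.imwrite("pics/w0.png",read_camera("wrist")[:,:,::-1])
m=M["wrist"];print(-m["view"][:3,:3].T@m["view"][:3,3],-m["view"][2,:3])
E
```

```text
1 [0.4275 0.1622 0.1202] [-0.08  0.08  0.08 -0.11]
-1 [ 0.4534 -0.0139  0.1219] [-0.12  0.11  0.12 -0.14]
feeder [0.6685 0.113  0.1521] [-0.45 -0.41  0.57  0.12 -0.24 -0.2   0.33 -0.1 ]
[-0.115, 0.06, 0.06] [0.546 0.155 0.06 ] [array([290., 222.]), array([284., 220.]), array([218.,  24.])]
[-0.115, -0.06, 0.06] [0.564 0.036 0.06 ] [array([320., 204.]), array([297., 192.]), array([242., 161.])]
[-0.075, 0.09, 0.075] [0.581 0.191 0.075] [array([269., 216.]), array([265., 220.]), array([256., -29.])]
[-0.2327, 0.09, 0.124] [0.425 0.167 0.124] [array([328., 217.]), array([329., 218.]), array([ 27., -15.])]
[0.04, 0.031, 0.07] [0.703 0.15  0.07 ] [array([249., 196.]), array([231., 199.]), array([402.,  29.])]
[0.59878237 0.07782866 0.3835232 ] [-9.28950529e-04 -2.77468959e-01 -9.60734153e-01]
```

View pics/w0.png

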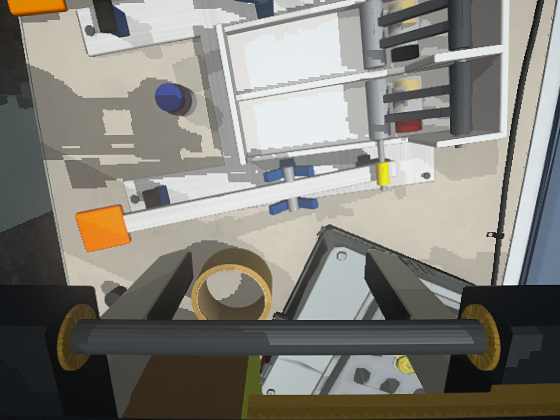

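The wrist picture shows the red cap at about (407,125), in the lower lane in the picture. That is the −y lane, so the **right** lane and right lever, whose pad is at (103,228). The black cap is in the left lane at (405,50). Now I'll refine the pad position with three views and check that the box is clear.

```bash
python3 - <<'E'
from h import *
M={n:camera_model(n) for n in("scene","side","wrist")}
i=cv2.imread("pics/w0.png");h=cv2.cvtColor(i,cv2.COLOR_BGR2HSV)
k,l,s,c=cv2.connectedComponentsWithStats(cv2.inRange(h,(3,180,120),(18,255,255)))
w=[(s[j].tolist(),c[j]) for j in range(1,k) if s[j][4]>300]; print(w)
o={"scene":(370.5,188.8),"side":(343.2,174.9),"wrist":max(w,key=lambda a:a[1][1])[1] if 0 else [a for a in w if 190<a[1][1]<260][0][1]}
r=least_squares(lambda P:np.concatenate([proj(P,M[n])-o[n] for n in o]),[.45,0,.12]);print("padR",r.x.round(4),r.fun.round(1))
r=least_squares(lambda P:proj([P[0],P[1],.124],M["wrist"])-o["wrist"],[.45,0]);print("z=.124 wrist",r.x.round(4))
def at(px,n,z): return least_squares(lambda P:proj([P[0],P[1],z],M[n])-px,[.5,0]).x.round(3)
print("lever/roller wrist",at((383,170),"wrist",.08),"cap",at((407,125),"wrist",.066))
print("box bottom",at((328,172),"side",0),at((400,180),"side",0),at((374,203),"scene",0),"tape",at((324,175),"side",.04))
b=at((328,172),"side",0)
print("box height", least_squares(lambda z:proj([b[0],b[1],z[0]],M["side"])[1]-120,[.1]).x)
E
```

```text
[([7, 0, 58, 15, 706], array([34.60623229,  5.84419263])), ([75, 205, 56, 47, 1791], array([102.37297599, 227.97934115]))]
padR [ 0.4532 -0.0111  0.1224] [-0.7  0.3 -0.1  0.3 -0.2  0.3]
z=.124 wrist [ 0.4543 -0.0103]
lever/roller wrist [0.694 0.031] cap [0.717 0.07 ]
box bottom [ 0.548 -0.168] [ 0.336 -0.229] [ 0.544 -0.172] tape [ 0.535 -0.096]
box height [0.18309147]
```

Call:
carry_out(
  moves=[
    {"jaw":0,"dx":-0.004,"dy":-0.048},
    {"jaw":0,"dx":-0.004,"dy":-0.048},
    {"jaw":0,"dx":-0.003,"dy":-0.048},
    {"jaw":0,"yaw":-0.172},
    {"jaw":0,"yaw":-0.172},
    {"jaw":0,"yaw":-0.172},
    {"jaw":0,"yaw":-0.172},
    {"jaw":0,"yaw":-0.172},
  ],
)

```text
invalid input at $.moves[0]: expected keys jaw, dx, dy, dz, yaw
```

Call:
carry_out(
  moves=[
    {"jaw":0,"yaw":-0.172},
    {"jaw":0,"yaw":-0.172},
    {"jaw":0,"yaw":-0.172},
    {"jaw":0,"yaw":-0.172},
    {"jaw":0,"yaw":-0.172},
    {"jaw":0,"dz":0.03},
    {"jaw":0,"dz":0.03},
    {"jaw":0},
  ],
)

```text
invalid input at $.moves[0]: expected keys jaw, dx, dy, dz, yaw
```

```bash
python3 - <<'E'
from h import *
s=read_state();print(s["t"],s["tool_pos"],s["orientation"],s["opening"],s["force"])
print(cv2.Rodrigues(s["orientation"])[0].round(3))
M=camera_model("wrist")
i=read_camera("wrist")[:,:,::-1];cv2.imwrite("pics/w1.png",i)
print("pad px",proj([.4543,-.0103,.124],M),"tcp px",proj(s["tool_pos"],M))
E
```

```text
0.15 [5.99557008e-01 6.90430292e-05 2.17821554e-01] [-2.22063642e+00 -2.22065424e+00  1.46459906e-03] 0.09303405030435061 [-0.20881499  0.56969146 -0.01695375]
[[-0.     1.    -0.001]
 [ 1.     0.     0.   ]
 [ 0.    -0.001 -1.   ]]
pad px [102.42336498 227.97532307] tcp px [279.74620515 266.12981639]
```

View pics/w1.png

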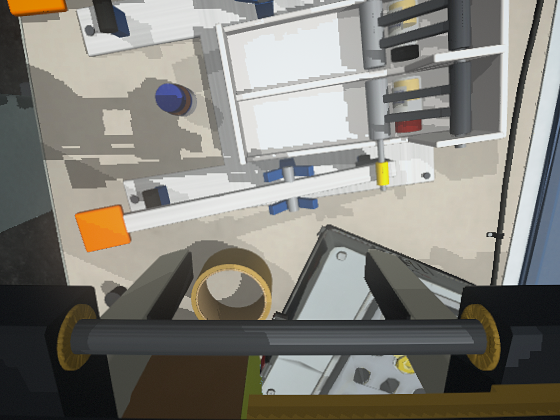

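The calls were refused because every row needs all five keys. The picture is unchanged, with the pad at (103,228), so I'll send the moves again.

Call:
carry_out(
  moves=[
    {"jaw":0,"dx":-0.004,"dy":-0.048,"dz":0,"yaw":0},
    {"jaw":0,"dx":-0.004,"dy":-0.048,"dz":0,"yaw":0},
    {"jaw":0,"dx":-0.003,"dy":-0.048,"dz":0,"yaw":0},
    {"jaw":0,"dx":0,"dy":0,"dz":0,"yaw":-0.172},
    {"jaw":0,"dx":0,"dy":0,"dz":0,"yaw":-0.172},
    {"jaw":0,"dx":0,"dy":0,"dz":0,"yaw":-0.172},
    {"jaw":0,"dx":0,"dy":0,"dz":0,"yaw":-0.172},
    {"jaw":0,"dx":0,"dy":0,"dz":0,"yaw":-0.172},
  ],
)

```text
t: 1.2
tool_pos: [0.4558, -0.011, 0.2185]
orientation: [-1.085, -2.948, 0.0]
force: [-0.4, -0.0, 0.5]
opening: 0.0173
gripper_force: 0.0
```

Call:
carry_out(
  moves=[
    {"jaw":0,"dx":0,"dy":0,"dz":0,"yaw":-0.172},
    {"jaw":0,"dx":0,"dy":0,"dz":0,"yaw":-0.172},
    {"jaw":0,"dx":0,"dy":0,"dz":0,"yaw":-0.172},
    {"jaw":0,"dx":0,"dy":0,"dz":0,"yaw":-0.172},
    {"jaw":0,"dx":0,"dy":0,"dz":0,"yaw":-0.172},
    {"jaw":0,"dx":0,"dy":0,"dz":0.03,"yaw":0},
    {"jaw":0,"dx":0,"dy":0,"dz":0.03,"yaw":0},
    {"jaw":0,"dx":0,"dy":0,"dz":0,"yaw":0},
  ],
)

```text
t: 2.2
tool_pos: [0.4539, -0.0107, 0.1561]
orientation: [0.234, -3.128, -0.002]
force: [0.6, 0.4, -0.1]
opening: 0.0004
gripper_force: 0.0
```

```bash
python3 - <<'E'
from h import *
s=read_state();print(s["t"],s["tool_pos"],s["orientation"],s["opening"],s["force"])
print(cv2.Rodrigues(s["orientation"])[0].round(3))
M=camera_model("wrist")
i=read_camera("wrist")[:,:,::-1];cv2.imwrite("pics/w2.png",i)
print("pad px",proj([.4543,-.0103,.124],M),"tcp px",proj(s["tool_pos"],M))
E
```

```text
2.2 [ 0.45391626 -0.01069779  0.15613068] [ 2.33791741e-01 -3.12771809e+00 -1.69804894e-03] 0.0004388658973601562 [ 0.59470124  0.36924152 -0.09117648]
[[-0.989 -0.149 -0.005]
 [-0.149  0.989  0.001]
 [ 0.005  0.001 -1.   ]]
pad px [277.48784682 245.43131758] tcp px [276.83980196 266.5362362 ]
```

View pics/w2.png

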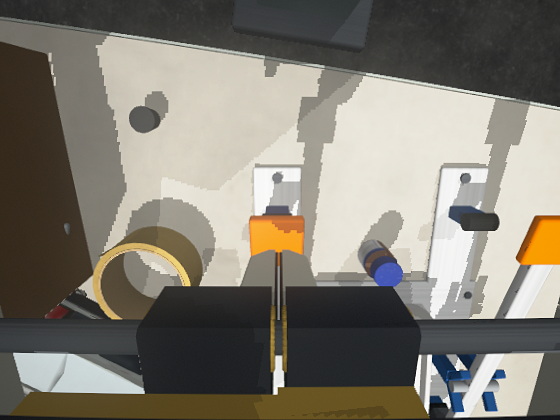

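Call:
carry_out(
  moves=[
    {"jaw":0,"dx":0,"dy":0,"dz":0.015,"yaw":0},
    {"jaw":0,"dx":0,"dy":0,"dz":0.01,"yaw":0},
    {"jaw":0,"dx":0,"dy":0,"dz":0.006,"yaw":0},
    {"jaw":0,"dx":0.001,"dy":0,"dz":0.006,"yaw":0},
    {"jaw":0,"dx":0.001,"dy":0,"dz":0.006,"yaw":0},
    {"jaw":0,"dx":0.001,"dy":0,"dz":0.006,"yaw":0},
    {"jaw":0,"dx":0.001,"dy":0,"dz":0.006,"yaw":0},
    {"jaw":0,"dx":0,"dy":0,"dz":0,"yaw":0},
  ],
)

```text
t: 3.25
tool_pos: [0.452, -0.0117, 0.1037]
orientation: [0.234, -3.133, 0.0]
force: [-1.5, -1.1, 3.1]
opening: 0.0004
gripper_force: 1.4
```

Call:
carry_out(
  moves=[
    {"jaw":0,"dx":0.001,"dy":0,"dz":0.007,"yaw":0},
    {"jaw":0,"dx":0.001,"dy":0,"dz":0.007,"yaw":0},
    {"jaw":0,"dx":0,"dy":0,"dz":0.007,"yaw":0},
    {"jaw":0,"dx":0,"dy":0,"dz":0.007,"yaw":0},
    {"jaw":0,"dx":0,"dy":0,"dz":0.007,"yaw":0},
    {"jaw":0,"dx":0,"dy":0,"dz":0.005,"yaw":0},
    {"jaw":0,"dx":0,"dy":0,"dz":0,"yaw":0},
    {"jaw":0,"dx":0,"dy":0,"dz":0,"yaw":0},
  ],
)

```text
t: 4.25
tool_pos: [0.4503, -0.0119, 0.0639]
orientation: [-0.234, 3.132, 0.0]
force: [0.2, -0.6, 3.6]
opening: 0.0005
gripper_force: 2.1
```

Call:
carry_out(
  moves=[
    {"jaw":0,"dx":0,"dy":0,"dz":0,"yaw":0},
    {"jaw":0,"dx":0,"dy":0,"dz":0,"yaw":0},
    {"jaw":0,"dx":0,"dy":0,"dz":0,"yaw":0},
    {"jaw":0,"dx":0,"dy":0,"dz":0,"yaw":0},
    {"jaw":0,"dx":0,"dy":0,"dz":0,"yaw":0},
    {"jaw":0,"dx":0,"dy":0,"dz":0,"yaw":0},
    {"jaw":0,"dx":0,"dy":0,"dz":0,"yaw":0},
    {"jaw":0,"dx":0,"dy":0,"dz":0,"yaw":0},
  ],
)

```text
t: 5.25
tool_pos: [0.4503, -0.0119, 0.0637]
orientation: [-0.234, 3.132, -0.0]
force: [2.0, -0.6, 4.3]
opening: 0.0005
gripper_force: 2.1
```

```bash
python3 - <<'E'
from h import *
a=read_camera("scene")[150:280,205:395,::-1];cv2.imwrite("pics/c3.png",cv2.resize(a,None,fx=4.2,fy=4.2,interpolation=cv2.INTER_CUBIC))
E
```

```text
(no output)
```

View pics/c3.png

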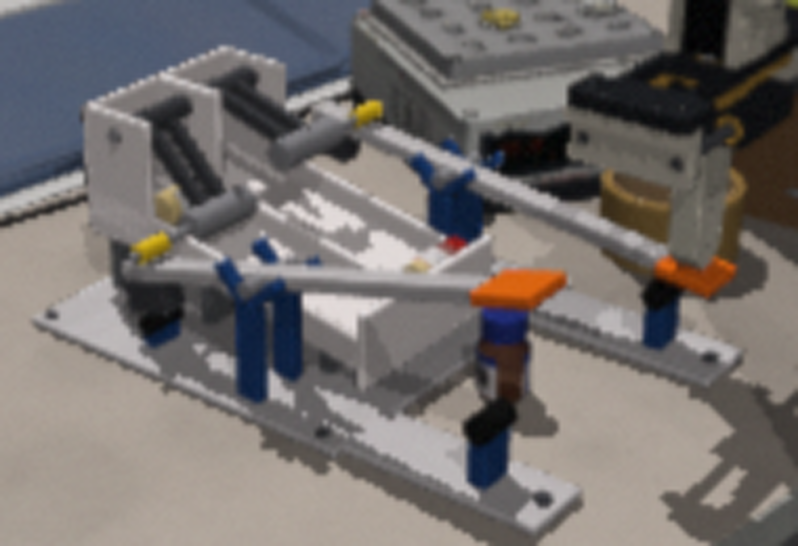

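The right flap is up and the red vial lies at the front stop, with its cap at (455,243) and foot at (418,266) in the crop. I'll let the lever up slowly.

Call:
carry_out(
  moves=[
    {"jaw":0,"dx":0,"dy":0,"dz":-0.003,"yaw":0},
    {"jaw":0,"dx":0,"dy":0,"dz":-0.005,"yaw":0},
    {"jaw":0,"dx":0,"dy":0,"dz":-0.005,"yaw":0},
    {"jaw":0,"dx":0,"dy":0,"dz":-0.005,"yaw":0},
    {"jaw":0,"dx":0,"dy":0,"dz":-0.005,"yaw":0},
    {"jaw":0,"dx":0,"dy":0,"dz":-0.005,"yaw":0},
    {"jaw":0,"dx":-0.001,"dy":0,"dz":-0.005,"yaw":0},
    {"jaw":0,"dx":-0.001,"dy":0,"dz":-0.005,"yaw":0},
  ],
)

```text
t: 6.3
tool_pos: [0.4517, -0.0116, 0.1018]
orientation: [0.234, -3.132, -0.0]
force: [0.3, -0.9, 3.5]
opening: 0.0008
gripper_force: 1.8
```

Call:
carry_out(
  moves=[
    {"jaw":0,"dx":-0.001,"dy":0,"dz":-0.004,"yaw":0},
    {"jaw":0,"dx":-0.001,"dy":0,"dz":-0.004,"yaw":0},
    {"jaw":0,"dx":-0.001,"dy":0,"dz":-0.004,"yaw":0},
    {"jaw":0,"dx":-0.001,"dy":0,"dz":-0.004,"yaw":0},
    {"jaw":0,"dx":0,"dy":0,"dz":-0.004,"yaw":0},
    {"jaw":0,"dx":0,"dy":0,"dz":-0.004,"yaw":0},
    {"jaw":0,"dx":0,"dy":0,"dz":-0.004,"yaw":0},
    {"jaw":0,"dx":0,"dy":0,"dz":-0.004,"yaw":0},
  ],
)

```text
t: 7.3
tool_pos: [0.4557, -0.0109, 0.1336]
orientation: [0.234, -3.132, -0.0]
force: [-0.8, -0.5, -0.4]
opening: 0.0002
gripper_force: 0.0
```

Call:
carry_out(
  moves=[
    {"jaw":0,"dx":0,"dy":0,"dz":-0.01,"yaw":0},
    {"jaw":0,"dx":0,"dy":0,"dz":-0.02,"yaw":0},
    {"jaw":0,"dx":0,"dy":0,"dz":-0.03,"yaw":0},
    {"jaw":0,"dx":0,"dy":0,"dz":-0.03,"yaw":0},
    {"jaw":0,"dx":0,"dy":0,"dz":0,"yaw":0},
    {"jaw":0,"dx":0,"dy":0,"dz":0,"yaw":0},
  ],
)

```text
t: 8.05
tool_pos: [0.4558, -0.011, 0.2231]
orientation: [0.234, -3.132, -0.0]
force: [-0.6, -0.4, -0.5]
opening: 0.0006
gripper_force: 0.0
```

```bash
python3 - <<'E'
from h import *
a=read_camera("scene")[150:280,205:395,::-1];cv2.imwrite("pics/c4.png",cv2.resize(a,None,fx=4.2,fy=4.2,interpolation=cv2.INTER_CUBIC))
E
```

```text
(no output)
```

View pics/c4.png

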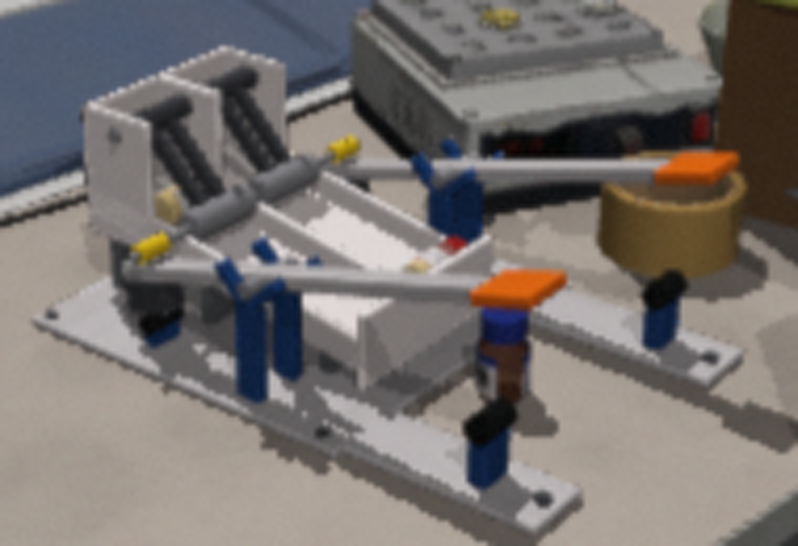

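The right lever is back up with its pad at (697,167), both flaps are closed, the red vial is at the stop with its cap at (455,243), and the gripper is clear.

```bash
python3 -c "
from plant import *
print(close_job())"
```

```text
the job is handed in; nothing more can be done
None
```

I pressed the right lever and the red-capped vial rolled to its front stop; I then let the lever up gently, so the flap closed, moved the arm clear and handed the job in (verdict not shown).

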